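Lay out the slide-test station in working order

ROBOT

A 6-joint arm with a two-finger parallel gripper is mounted at the origin on a cart in front of the work surface, level with it; the furniture and walls round the work are solid. World frame = base frame: x ahead of the robot, y to its left, z up, the work surface at z = 0. Lengths are in mm, angles in degrees, forces in N, time in s.
With the tool pointing down it reaches from about 300 to 850 mm from the base axis. Payload 4.2 kg.
Tool frame: the origin (TCP) lies at the very end of the fingers, on their centre line; the grasp point (between the pads) lies 19 mm behind it; z points along the fingers, y is the line along which they close (so a half turn about z gives the same grasp; the last joint's range is limited). The gripper opens to 91 mm and grips with 3 to 60 N. Pads are 32 mm wide; open, the fingers measure 118 mm over their backs; the gripper's body (76 mm by 178 mm) begins 60 mm behind the grasp point.
Start: joints at [-69.672, 18.312, 89.639, -0, 72.044, -1.146], TCP at [210.504, -535.099, 213.976] pointing down, gripper open.
Joint ranges: [-177.97, 177.97], [-48.28, 115.42], [12.27, 149.76], [-77.06, 257.06], [2.81, 150.46], [-146.56, 146.56]. Speed limits (degrees/s): [147.25, 147.25, 180, 180, 180, 180].

INTERFACE

Orientations are given as [roll, pitch, yaw] about the fixed x, y, z axes, in that order (R = Rz(yaw) Ry(pitch) Rx(roll)).
In Python, from workcell import * gives the robot as it stands.
- The arm moves only by the tool move_arm, never from a script. Its argument "motion" is a list of rows, each a list of 3 entries, a list of its own where there are three numbers: the finger opening in mm, from 0 to 91.2, then the shift along the world's x, y, z in units of 25 mm (1.0 is 25 mm), then the turn, a rotation vector about the world's x, y, z in units of 4 degrees (1.0 is 4 degrees). In form: [[grip, [x, y, z], [ax, ay, az]], ...]. A call has 1 to 20 rows; each row shifts and turns the commanded pose from where the row before left it; what a row does not reach is not made up. A row lasts 1/12 s, in which the tool goes at most 41.7 mm and 7.16 degrees, less where a joint would pass 70% of its speed; a pose out of reach is approached as far as the arm can. A call with a number of a shift or a turn outside -1 to 1 is refused whole. A call with a gripper value outside its range is refused whole. The fingers move at their own pace and stop on an object; "grip_force" is the grip in N (left out, the last holds). Time passes only in rows, so rows that do not move let the fingers close. It gives the time, the measured TCP pose, the force, the opening and the grip force at its end, in the units of the state.
- state(): the state, without advancing time (a new reading comes with each control period).
- grab_frame(name): name is "scene" or "top"; returns the picture (384x512x3 uint8, blue, green, red); there is no depth.
- camera_info(name): a dict with "fx", "fy", "cx", "cy" (pixels), "rvec" (rotation vector, rad) and "tvec" (3), from world to camera coordinates, as OpenCV has them. Camera axes: x right, y down, z forward; pixel columns grow to the right and rows downward; lengths in mm; the calibration is good to about 2 mm. A picture is of the moment at which its call begins. camera_info takes no time and is no camera call.
- job_done(): hands the job in; it is judged then, once.
The state is a dict: "time_s": time; "qpos": joint angles; "qvel": joint speeds; "effort": joint torques, N m; "ee_pos": TCP position; "ee_rot": TCP orientation; "force": force on the tool from outside, world axes, zero at the start; "torque": the same for the moment, N m; "gripper_width": finger opening in mm; "gripper_force": force on a finger pad.
Only numpy, scipy, OpenCV 4.12 (cv2) and the standard library are available. Lean on these libraries where they do the work, as an engineer would, in place of code of your own. Each camera call takes 0.05 s, during which the arm holds its last target. There are 200 camera calls.

TASK

Lay out the slide-test station on the long five-bay board, where a flat carton already stands in one end bay and the timer in the other. From the loose things gathered right of the board, fill the three empty bays: stand the small dropper bottle in the one next to the carton, the wedge-shaped reagent bottle in the middle one, and the stout round bottle in the one next to the timer, each upright and centred in its bay, between the ribs; lay the pink note pad on top of the carton, centred and squared up with its sides. Leave the carton and the timer where they are.

Things in the scene. Friction and masses are not known exactly. Their poses are not given: they have to be found in the camera images.
- board: Fixed flat grey plastic board with low white ribs, lying on the counter nearest the robot: 108 (x) x 404 (y) x 9 mm. Origin at the centre of its underside, z up. Its own y axis runs along the row of five equal bays, whose centres lie at y = -160, -80, 0, +80, +160 mm, x = 0. Each bay is 76 mm (y) x 100 mm (x) inside; its floor is 6 mm above the origin, the ribs and rim round it are 4 mm wide and rise 3 mm above that floor.
- carton: Flat white printed carton (the slide-cover box), loose, 60 (x) x 85 (y) x 34 mm, standing flat in one end bay of the board (either end), its long side across the row. Origin at the centre of its underside, z up.
- timer_unit: White square digital timer, loose, 62 x 62 x 18 mm, lying flat in the board's other end bay, display up. Origin at the centre of its underside, z up.
- dropper: Small slim white dropper bottle with a cap, loose, upright on the counter to the right: diameter 28 mm, 58 mm tall (the straight body about 45 mm). Origin at the centre of its underside, z up along its axis; it stands with a lean of up to 0.045 rad.
- wedge: White flat-sided wedge reagent bottle with an off-centre screw cap, loose, upright on the counter to the right: 56 mm long (its y), about 36 mm thick (its x; flat sides, to be gripped across x), body 68 mm tall, 88 mm with the cap. Origin on the underside, at the centre of the body within 3 mm; z up. The cap (26 mm across) stands 10 mm to -y of the origin. The two like it at the back, beside the centrifuge, are not meant.
- round_bottle: Stout round white bottle with a cap, loose, upright on the counter to the right: diameter 42 mm, 62 mm tall (the straight body about 42 mm). Origin at the centre of its underside, z up along its axis; it stands with a lean of up to 0.045 rad. Wider than the dropper bottle. The two like it at the far right back are not meant.
- pad: Pink square note pad, rigid, loose, lying flat on the counter to the right: 50 x 50 x 13 mm. Origin at the centre of its underside, z up, x and y along its sides.
There are look-alikes about, which are no part of the job. What is shaped like the carton but red is not meant. Leave any blue look-alike of the wedge alone.

How it is judged (in metres and radians):
At the end, for the whole second after the job is handed in: Dropper next to the carton, wedge in the middle, round bottle next to the timer: upright (0.12 rad), on the bay floor (2.5 mm), within 15 mm of the bay centre in x and y; pad flat on the carton, within 15 mm and 0.2 rad; carton and timer within 20 mm of their start; all at rest (x of dropper in the frame of board between -0.015 and 0.015 m and z of dropper in the frame of board between 0.003 and 0.0085 m and angle between each of dropper, wedge, round_bottle, pad's own z axis and vertical below 0.12 rad and (y of dropper in the frame of board between 0.065 and 0.095 m or y of dropper in the frame of board between -0.095 and -0.065 m) and horizontal distance between dropper and carton below 0.115 m and x of wedge in the frame of board between -0.015 and 0.015 m and z of wedge in the frame of board between 0.003 and 0.0085 m and y of wedge in the frame of board between -0.015 and 0.015 m and x of round_bottle in the frame of board between -0.015 and 0.015 m and z of round_bottle in the frame of board between 0.003 and 0.0085 m and (y of round_bottle in the frame of board between 0.065 and 0.095 m or y of round_bottle in the frame of board between -0.095 and -0.065 m) and horizontal distance between round_bottle and timer_unit below 0.115 m and horizontal distance between pad and carton below 0.015 m and z of pad in the frame of carton between 0.03 and 0.038 m and (angle between the x axis of pad and the x axis of carton, either way round below 0.2 rad or angle between the x axis of pad and the y axis of carton, either way round below 0.2 rad) and distance of each of carton, timer_unit from where it was at the start of the episode below 0.02 m and linear speed of each of dropper, wedge, round_bottle, pad, carton, timer_unit below 0.02 m/s and angular speed of each of dropper, wedge, round_bottle, pad, carton, timer_unit below 0.2 rad/s); the robot touches nothing.
It fails at once if the carton or the timer is shoved or tipped over (distance of any of carton, timer_unit from where it was at the start of the episode above 0.03 m or angle between any of carton, timer_unit's own z axis and vertical above 0.4 rad).
It also fails if it takes over 136 s, if anything falls off the work surface, if the arm or the gripper's body presses on something with over 40 N, if the wrist force passes 120 N, or if a joint passes its speed limit or range.

## Working session

There is one attempt and no reset: what is moved stays moved. The work goes in short steps, Python scripts to look and compute and a tool call to move; the robot and the scene stay as the last step left them, time stands still between calls to the robot, and variables do not carry over. Pictures are saved under pics/ and viewed, at most 14 in all, crops included, and the job is handed in when it is done.

Besides the shell and the picture viewer there is one more tool, called after "Call:" as name(argument=value, ...), one argument or row to a line, values as JSON. move_arm: Moves the arm, as the interface text tells. Shifts and turns lie within -1 to 1; 1 stands for 25 mm of shift or 4 degrees of turn. Its arguments: {"type":"object","properties":{"motion":{"type":"array","items":{"type":"array"}},"grip_force":{"type":"number"}},"required":["motion"]}

```bash
mkdir -p pics
python3 - <<'E'
from workcell import *
import cv2
for n in ("scene","top"):
    im=grab_frame(n); cv2.imwrite(f"pics/{n}0.png",im); cv2.imwrite(f"pics/{n}0b.png",cv2.resize(im,(800,600),interpolation=cv2.INTER_CUBIC))
    c=camera_info(n); print(n,c)
    R=cv2.Rodrigues(__import__('numpy').array(c['rvec'],float))[0]; print(-R.T@__import__('numpy').array(c['tvec']).ravel())
print(state())
E
```

```text
scene {'fx': 468.9861855332163, 'fy': 468.9861855332163, 'cx': 250.4957685955556, 'cy': 194.1971673459144, 'rvec': array([ 0.68446208, -2.33239364,  1.48111382]), 'tvec': array([ 367.75173633,  204.85056233, 1249.85777024])}
[-245.69391958 1079.63888032  716.49418998]
top {'fx': 403.3283968197405, 'fy': 403.3283968197405, 'cx': 251.24084298816533, 'cy': 197.5228205009284, 'rvec': array([ 2.17444947, -2.12975738,  0.17725004]), 'tvec': array([-169.03372294,  514.69884521, 1211.41460917])}
[ 333.65222024 -139.54313577 1276.79934416]
{'time_s': 0.1, 'qpos': array([-6.96746789e+01,  1.83474535e+01,  8.96981248e+01, -1.59612206e-03,
        7.20432235e+01, -1.14502726e+00]), 'qvel': array([ 0.08854771, -0.14474348, -0.01354683, -0.12331208, -0.00272793,
       -0.07370065]), 'effort': array([-3.71333208e-04, -4.13332415e+01, -2.32508934e+01,  7.28071528e-02,
        4.21273580e-02, -4.21903485e-05]), 'ee_pos': array([ 210.3099925 , -534.68832272,  213.21835601]), 'ee_rot': array([-1.79911186e+02, -2.57234064e-04,  2.14708414e+01]), 'force': array([-0.89409365,  0.50698033, -0.65764207]), 'torque': array([0.0118252 , 0.02768721, 0.02392424]), 'gripper_force': 0.0, 'gripper_width': 91.1206507107826}
```

View pics/scene0b.png

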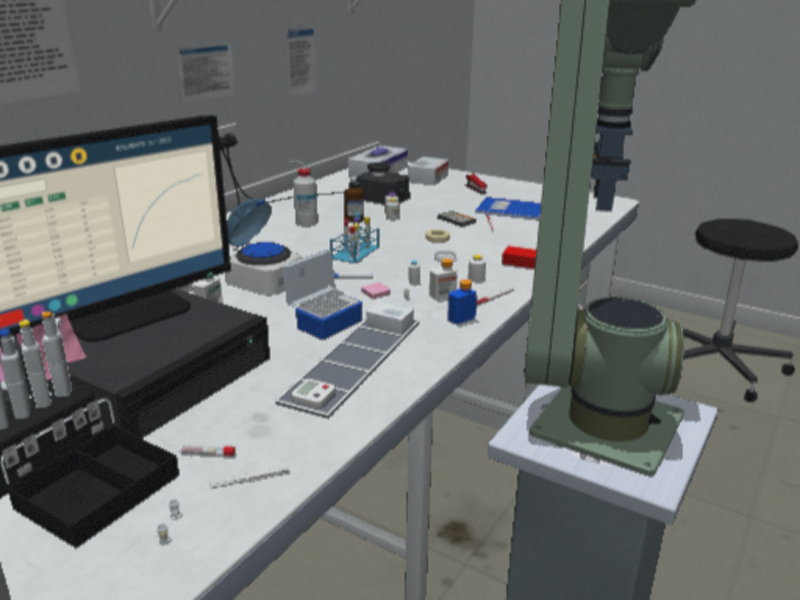

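View pics/top0b.png

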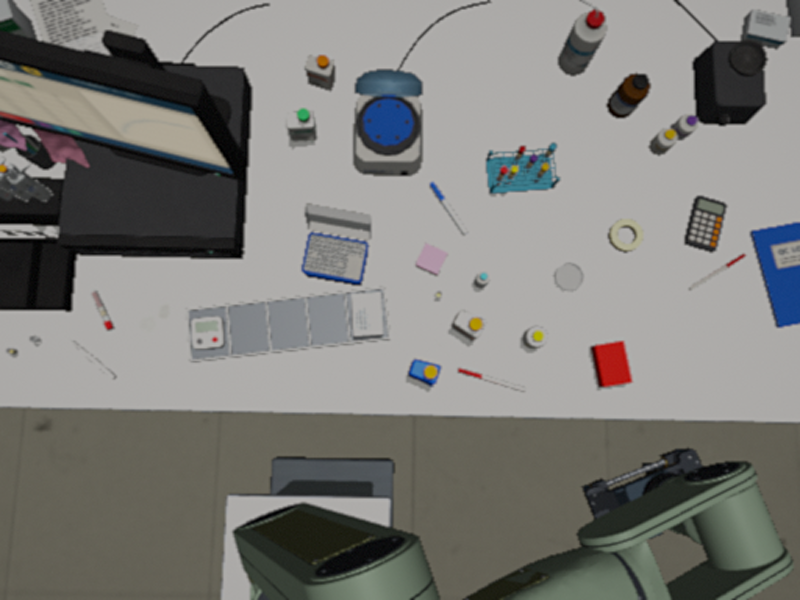

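Top view: the dropper (teal cap) is at (482,280), the wedge (white, orange cap) at (469,324), the round bottle (yellow cap) at (536,337), the pad at (432,259), the carton at (367,313) on the right end of the board and the timer at (207,332) on the left.

Look-alikes that I reject:
- Blue wedge (425,371)
- White wedges at the back (320,68) and (302,122)
- Bottles at the back right (665,138) and (686,125)
- Red carton (611,364)

Next I check the choices in one close crop.

```bash
cat > h.py <<'E'
from workcell import *
import cv2, numpy as np
def cam(n):
    c=camera_info(n);R=cv2.Rodrigues(np.array(c['rvec'],float))[0];t=np.array(c['tvec'],float).ravel()
    K=np.array([[c['fx'],0,c['cx']],[0,c['fy'],c['cy']],[0,0,1]]);return K,R,t
def ray(n,p):
    K,R,t=cam(n);d=R.T@np.linalg.solve(K,[p[0],p[1],1]);return -R.T@t,d/np.linalg.norm(d)
def onz(n,p,z):
    o,d=ray(n,p);return o+d*(z-o[2])/d[2]
def tri(p,q):
    a,d=ray("top",p);b,e=ray("scene",q)
    s=np.linalg.lstsq(np.c_[d,-e],b-a,rcond=None)[0];A=a+d*s[0];B=b+e*s[1];return (A+B)/2,np.linalg.norm(A-B)
def proj(n,P):
    K,R,t=cam(n);v=K@(R@np.array(P,float)+t);return v[:2]/v[2]
def blobs(im,lo,hi,roi,amin=4):
    x0,y0,x1,y1=roi;m=cv2.inRange(cv2.cvtColor(im,cv2.COLOR_BGR2HSV),lo,hi);k=np.zeros_like(m);k[y0:y1,x0:x1]=m[y0:y1,x0:x1]
    n,_,s,c=cv2.connectedComponentsWithStats(k);return [(c[i].round(2),s[i].tolist()) for i in range(1,n) if s[i,4]>=amin]
E
python3 - <<'E'
from h import *
t=cv2.imread("pics/top0.png");s=cv2.imread("pics/scene0.png")
A=cv2.resize(t[140:250,115:365],(800,352),interpolation=cv2.INTER_CUBIC)
B=cv2.resize(s[155:270,170:350],(383*1,245),interpolation=cv2.INTER_CUBIC)
B2=cv2.resize(s[155:220,230:350],(417,245),interpolation=cv2.INTER_CUBIC)
cv2.imwrite("pics/c.png",np.vstack([A,np.hstack([B,B2])]))
T=(115,130,365,255);S=(170,140,345,270)
for nm,lo,hi in (("orange",(8,120,120),(22,255,255)),("yellow",(23,100,120),(33,255,255)),("teal",(80,60,90),(100,255,255)),("pink",(150,40,120),(179,140,255)),("red",(0,150,80),(6,255,255)),):
    print(nm,"T",blobs(t,lo,hi,T));print(nm,"S",blobs(s,lo,hi,S))
E
```

```text
orange T [(array([272.75, 240.25]), [272, 239, 3, 3, 4])]
orange S [(array([285.71, 167.5 ]), [283, 166, 7, 5, 24]), (array([297.84, 180.68]), [295, 179, 7, 5, 25])]
yellow T [(array([304.05, 206.92]), [301, 204, 7, 7, 38]), (array([343.97, 214.62]), [341, 212, 7, 6, 34]), (array([275.18, 237.59]), [272, 234, 7, 8, 39])]
yellow S [(array([234. , 140.5]), [233, 140, 3, 2, 6]), (array([227.5, 144. ]), [227, 143, 2, 3, 6]), (array([305.17, 163.92]), [303, 163, 5, 3, 12])]
teal T [(array([309.13, 176.53]), [307, 175, 5, 4, 15])]
teal S [(array([227.67, 158.82]), [212, 146, 31, 22, 264]), (array([211.79, 156.58]), [211, 153, 4, 8, 19]), (array([264.5 , 167.33]), [263, 167, 4, 2, 6])]
pink T [(array([273., 158.]), [272, 157, 3, 3, 4]), (array([272.37, 171.37]), [267, 168, 13, 8, 19])]
pink S [(array([240.39, 184.88]), [232, 181, 18, 10, 98]), (array([309.25, 190.75]), [306, 190, 7, 3, 8]), (array([207.88, 247.  ]), [206, 246, 4, 3, 8])]
red T [(array([297.5 , 237.67]), [296, 237, 4, 3, 6]), (array([305.33, 239.83]), [303, 239, 5, 3, 6])]
red S [(array([221.25, 140.75]), [221, 140, 2, 3, 4]), (array([332.37, 163.83]), [322, 158, 21, 13, 210])]
```

View pics/c.png

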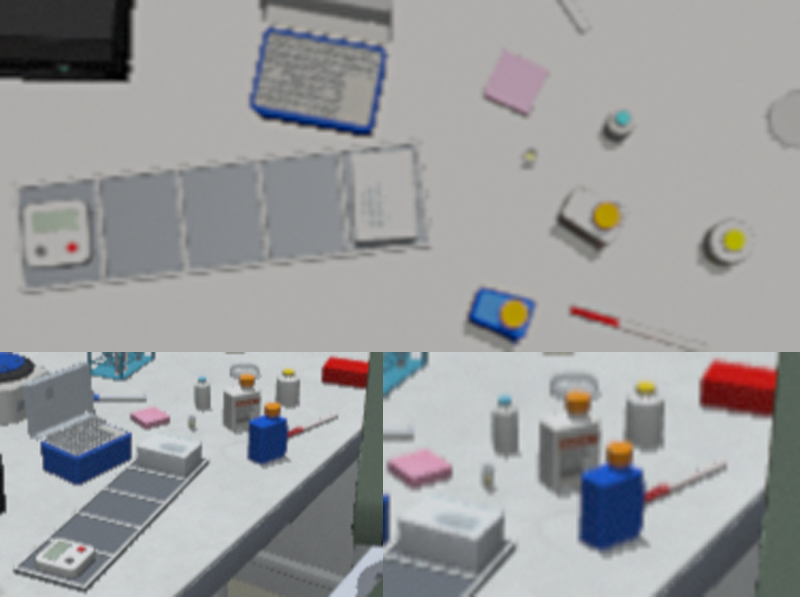

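The crop confirms the choices. The white orange-capped wedge is at crop (592,215), the teal dropper at (620,122), the yellow-capped round bottle at (728,242), the pink pad at (516,82) and the empty bays at (142,225), (223,212) and (305,200).

Run:
```python
from h import *
t=cv2.imread("pics/top0.png");s=cv2.imread("pics/scene0.png")
for nm,p,q in (("wedgecap",(304.3,207.0),(285.71,166.3)),("round cap",(343.97,214.62),(305.17,163.6)),("dropcap",(309.13,176.53),(264.5,167)),("blue",(275,237.7),(297.84,179.8))):
    P,e=tri(p,q);print(nm,P.round(1),round(e,1))
# pad: saturation-based mask
def mask(im,f,roi):
    x0,y0,x1,y1=roi;k=np.zeros(im.shape[:2],np.uint8);k[y0:y1,x0:x1]=(f(im.astype(int))[y0:y1,x0:x1]*255).astype(np.uint8);return k
def big(m,amin=40):
    c,_=cv2.findContours(m,cv2.RETR_EXTERNAL,cv2.CHAIN_APPROX_NONE);return [x for x in c if cv2.contourArea(x)>amin]
pinkf=lambda i:(np.minimum(i[...,0],i[...,2])-i[...,1])>12
for c in big(mask(t,pinkf,(255,145,300,180))):
    M=cv2.moments(c);b=cv2.boxPoints(cv2.minAreaRect(c));print("pad",cv2.contourArea(c),onz("top",(M['m10']/M['m00'],M['m01']/M['m00']),13).round(1))
    q=np.array([onz("top",x,13)[:2] for x in b]);print(q.round(1).tolist(),[np.degrees(np.arctan2(*(q[i+1]-q[i])[::-1])).round(1) for i in range(3)],np.linalg.norm(np.diff(q,axis=0),axis=1).round(1))
    pt=(M['m10']/M['m00'],M['m01']/M['m00'])
for c in big(mask(s,pinkf,(225,175,255,200))):
    M=cv2.moments(c);P,e=tri(pt,(M['m10']/M['m00'],M['m01']/M['m00']));print("pad tri",P.round(1),e)
g=lambda i:i.sum(2)//3
print("levels: table",t[195,285],"bay",t[207,185],"carton",t[195,238],"wedge",t[205,297])
bayf=lambda i:(g(i)<155)&(g(i)>105)
bt=[]
for c in big(mask(t,bayf,(115,180,250,240)),200):
    M=cv2.moments(c);p=(M['m10']/M['m00'],M['m01']/M['m00']);r=cv2.minAreaRect(c);b=cv2.boxPoints(r)
    q=np.array([onz("top",x,6)[:2] for x in b]);print("bay",np.round(p,1),onz("top",p,6).round(1),q.round(0).tolist(),cv2.contourArea(c))
print("scene bay levels",s[225,225],s[215,250])
for c in big(mask(s,lambda i:(g(i)<150)&(g(i)>80),(178,195,268,265)),60):
    M=cv2.moments(c);p=(M['m10']/M['m00'],M['m01']/M['m00']);print("sbay",np.round(p,1),onz("scene",p,6).round(1),cv2.contourArea(c))
for nm,roi in (("carton",(220,180,248,220)),("wedge",(285,195,315,222)),("round",(333,205,353,224)),("drop",(300,172,315,186))):
    for c in big(mask(t,lambda i:(g(i)>195)|((i.max(2)-i.min(2))>60),roi),20):
        r=cv2.minAreaRect(c);print(nm,r,cv2.contourArea(c))
```

```text
wedgecap [ 486.6 -316.    86.8] 1.3
round cap [ 469.3 -441.1   59.8] 1.2
dropcap [ 586.2 -335.5   55.4] 1.9
blue [ 393.4 -229.6   87.5] 0.8
pad 190.5 [ 628.3 -234.9   13. ]
[[614.9, -204.2], [660.5, -223.7], [641.9, -265.9], [596.5, -246.2]] [np.float64(-23.1), np.float64(-113.7), np.float64(156.6)] [49.6 46.1 49.5]
pad tri [ 629.6 -235.1    8.7] 0.7678963650052634
levels: table [171 173 175] bay [140 137 133] carton [171 173 175] wedge [172 174 176]
bay [183.4 207.4] [486.9  55.2   6. ] [[512.0, 262.0], [566.0, -139.0], [459.0, -153.0], [406.0, 243.0]] 3963.5
scene bay levels [122 113 107] [121 113 105]
sbay [226.3 230.2] [481.8  65.3   6. ] 1923.0
sbay [206.4 199.5] [662.9 -72.5   6. ] 216.0
wedge ((304.25, 206.75003051757812), (7.071067810058594, 7.77817440032959), 45.0) 41.5
round ((344.0, 214.5), (5.0, 6.0), 90.0) 27.0
```

Run:
```python
from h import *
t=cv2.imread("pics/top0.png");s=cv2.imread("pics/scene0.png")
def z(im,x0,y0,w,h,W,H): return cv2.resize(cv2.convertScaleAbs(im[y0:y0+h,x0:x0+w],alpha=1.4,beta=-40),(W,H),interpolation=cv2.INTER_CUBIC)
A=z(t,284,192,32,32,400,400);B=z(t,218,178,32,48,266,400)
cv2.imwrite("pics/d.png",np.hstack([A,B]))
Z=cv2.resize(np.hstack([s[160:200,265:315]]),(800,640))
# board check & carton
c=np.array([485.75,53.25]);u=np.array([-53.5,398.5]);u/=np.linalg.norm(u);print("yaw",np.degrees(np.arctan2(-u[0],u[1])))
for k in (-160,-80,0,80,160): 
    P=c+k*u;print(k,P.round(1),proj("top",(*P,6)).round(1),proj("scene",(*P,6)).round(1))
g=cv2.GaussianBlur(cv2.cvtColor(t,cv2.COLOR_BGR2GRAY),(0,0),.5)
m=((g<146)&(g>105)).astype(np.uint8);k=np.zeros_like(m);k[180:240,115:250]=m[180:240,115:250]
n,_,st,ce=cv2.connectedComponentsWithStats(k,connectivity=4)
for i in range(1,n):
    if st[i,4]>100: print(ce[i].round(1),onz("top",ce[i],6).round(1),st[i].tolist())
```

```text
yaw 7.646435085493718
-160 [ 507.  -105.3] [234.3 202.2] [249.5 207. ]
-80 [496.4 -26. ] [209.2 204.9] [239.  217.2]
0 [485.8  53.2] [184.  207.7] [227.5 228.3]
80 [475.1 132.5] [158.7 210.5] [215.  240.4]
160 [464.5 211.8] [133.3 213.4] [201.2 253.7]
[178.2 207.6] [485.7  71.6   6. ] [121, 187, 120, 43, 2752]
```

View pics/d.png

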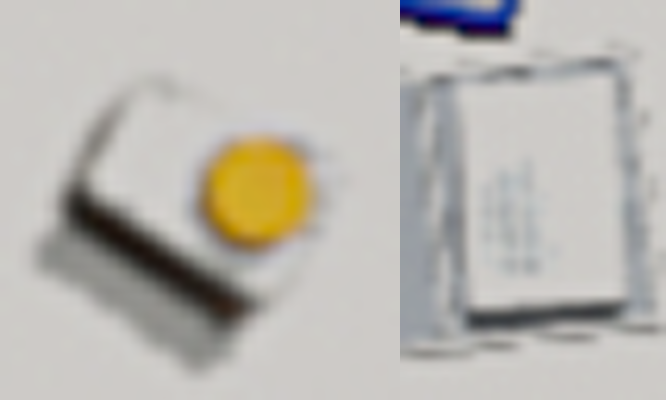

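The left panel shows the wedge with its cap at (258,190) and the front long edge running from (80,205) to (240,310). The right panel shows the carton top with corners about (460,80), (610,65), (625,300) and (470,305).

Run:
```python
from h import *
w=lambda x,y,z:onz("top",(284-.5+x/12.5+.0,192-.5+y/12.5),z)
for a,b,z in (((80,190),(255,300),68),((70,215),(230,322),5),((80,190),(125,90),68)):
    d=w(*b,z)-w(*a,z);print("edge",w(*a,z).round(0),w(*b,z).round(0),np.linalg.norm(d).round(1),np.degrees(np.arctan2(d[1],d[0])).round(1))
C=[onz("top",(217.5+(x-400)/8.33,177.5+y/8.33),34)[:2] for x,y in ((460,80),(610,65),(625,300),(470,305))]
print(np.round(C,1),np.mean(C,0).round(1)); C=np.array(C)
for i,j in ((0,1),(3,2),(0,3),(1,2)):
    d=C[j]-C[i];print(np.linalg.norm(d).round(1),np.degrees(np.arctan2(d[1],d[0])).round(1))
# body centers of round and dropper via scene lower-body checks
for n,P in (("round",(469,-441)),("drop",(586,-335.5))):
    print(n,[proj(c,(*P,z)).round(1).tolist() for c in("top","scene") for z in (0,60)])
```

```text
edge [ 488. -275.   68.] [ 463. -318.   68.] 49.7 -121.3
edge [ 490. -280.    5.] [ 464. -321.    5.] 48.7 -123.0
edge [ 488. -275.   68.] [ 513. -286.   68.] 27.0 -23.6
[[ 550.   -74.9]
 [ 557.  -131. ]
 [ 468.4 -138.5]
 [ 465.3  -81. ]] [ 510.2 -106.3]
56.5 -82.9
57.6 -86.9
84.9 -175.8
88.9 -175.1
round [[339.3, 216.5], [343.9, 214.5], [304.5, 178.0], [305.4, 163.6]]
drop [[306.3, 179.7], [309.2, 176.0], [264.5, 180.5], [264.8, 165.9]]
```

Wedge body heading is about -120° and its origin about (491,-307). The pad is at (629,-235) at -23.5°, the carton at (509,-106), and the bays lie on the board axis at yaw 7.6°. I set out for the pad, with tool yaw 66.5.

Call:
move_arm(
  motion=[
    [70, [0.84, 0.6, -0.13], [0, 0, 0.56]],
    [70, [0.84, 0.6, -0.13], [0, 0, 0.56]],
    [70, [0.84, 0.6, -0.13], [0, 0, 0.56]],
    [70, [0.84, 0.6, -0.13], [0, 0, 0.56]],
    [70, [0.84, 0.6, -0.13], [0, 0, 0.56]],
    [70, [0.84, 0.6, -0.13], [0, 0, 0.56]],
    [70, [0.84, 0.6, -0.13], [0, 0, 0.56]],
    [70, [0.84, 0.6, -0.13], [0, 0, 0.56]],
    [70, [0.84, 0.6, -0.13], [0, 0, 0.56]],
    [70, [0.84, 0.6, -0.13], [0, 0, 0.56]],
    [70, [0.84, 0.6, -0.13], [0, 0, 0.56]],
    [70, [0.84, 0.6, -0.13], [0, 0, 0.56]],
    [70, [0.84, 0.6, -0.13], [0, 0, 0.56]],
    [70, [0.84, 0.6, -0.13], [0, 0, 0.56]],
    [70, [0.84, 0.6, -0.13], [0, 0, 0.56]],
    [70, [0.84, 0.6, -0.13], [0, 0, 0.56]],
    [70, [0.84, 0.6, -0.13], [0, 0, 0.56]],
    [70, [0.84, 0.6, -0.13], [0, 0, 0.56]],
    [70, [0.84, 0.6, -0.13], [0, 0, 0.56]],
    [70, [0.84, 0.6, -0.13], [0, 0, 0.56]],
  ],
)

```text
time_s: 1.77
ee_pos: [631.2, -234.1, 148.2]
ee_rot: [-179.9, 0.0, 66.4]
force: [0.6, -0.5, 0.3]
gripper_width: 69.9
gripper_force: 0.0
```

Call:
move_arm(
  motion=[
    [70, [-0.04, -0.04, -1], [0, 0, 0]],
    [70, [-0.04, 0, -1], [0, 0, 0]],
    [70, [0, 0, -1], [0, 0, 0]],
    [70, [0, 0, -1], [0, 0, 0]],
    [70, [0, 0, -1], [0, 0, 0]],
    [70, [0, 0, -0.4], [0, 0, 0]],
    [70, [0, 0, -0.2], [0, 0, 0]],
    [70, [0, 0, -0.1], [0, 0, 0]],
    [70, [0, 0, 0], [0, 0, 0]],
    [70, [0, 0, 0], [0, 0, 0]],
  ],
  grip_force=12,
)

```text
time_s: 2.6
ee_pos: [629.5, -236.5, 8.0]
ee_rot: [179.8, -0.0, 66.3]
force: [-0.2, -0.1, -0.3]
gripper_width: 70.0
gripper_force: 0.0
```

Call:
move_arm(
  motion=[
    [70, [0, 0, -0.16], [0, 0, 0]],
    [70, [0, 0, 0], [0, 0, 0]],
    [45, [0, 0, 0], [0, 0, 0]],
    [40, [0, 0, 0], [0, 0, 0]],
    [40, [0, 0, 0], [0, 0, 0]],
    [40, [0, 0, 0], [0, 0, 0]],
    [40, [0, 0, 0], [0, 0, 0]],
    [40, [0, 0, 0], [0, 0, 0]],
    [40, [0, 0, 0], [0, 0, 0]],
  ],
)

```text
time_s: 3.35
ee_pos: [628.7, -236.2, 2.7]
ee_rot: [180.0, -0.0, 66.3]
force: [-0.4, -1.0, 0.9]
gripper_width: 50.3
gripper_force: 12.0
```

Call:
move_arm(
  motion=[
    [40, [0, 0, 0.3], [0, 0, 0]],
    [40, [0, 0, 1], [0, 0, 0]],
    [40, [0, 0, 1], [0, 0, 0]],
    [40, [0, 0, 1], [0, 0, 0]],
    [40, [-0.4, 0.43, 0.7], [0, 0, 0.62]],
    [40, [-0.4, 0.43, 0], [0, 0, 0.62]],
    [40, [-0.4, 0.43, 0], [0, 0, 0.62]],
    [40, [-0.4, 0.43, 0], [0, 0, 0.62]],
    [40, [-0.4, 0.43, 0], [0, 0, 0.62]],
    [40, [-0.4, 0.43, 0], [0, 0, 0.62]],
    [40, [-0.4, 0.43, 0], [0, 0, 0.62]],
    [40, [-0.4, 0.43, 0], [0, 0, 0.62]],
    [40, [-0.4, 0.43, 0], [0, 0, 0.62]],
    [40, [-0.4, 0.43, 0], [0, 0, 0.62]],
    [40, [-0.4, 0.43, 0], [0, 0, 0.62]],
    [40, [-0.4, 0.43, 0], [0, 0, 0.62]],
    [40, [0, 0, -0.5], [0, 0, 0]],
    [40, [0, 0, 0], [0, 0, 0]],
    [40, [0, 0, 0], [0, 0, 0]],
  ],
)

```text
time_s: 4.93
ee_pos: [508.3, -107.0, 90.1]
ee_rot: [-180.0, -0.0, 96.0]
force: [0.0, -0.4, 0.4]
gripper_width: 50.1
gripper_force: 12.0
```

Run:
```python
from h import *
t=grab_frame("top");s=grab_frame("scene");cv2.imwrite("pics/t1.png",t);cv2.imwrite("pics/s1.png",s)
A=cv2.resize(t[165:235,190:290],(500,350),interpolation=cv2.INTER_CUBIC);B=cv2.resize(s[170:240,215:275],(300,350),interpolation=cv2.INTER_CUBIC)
cv2.imwrite("pics/e.png",np.hstack([A,B]))
```

```text
(no output)
```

View pics/e.png

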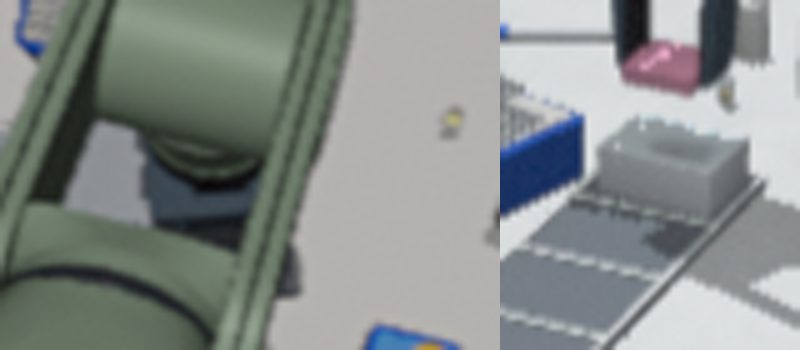

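The pad is held between the fingers at (665,65), above the carton at (675,150). Lowering it.

Call:
move_arm(
  motion=[
    [40, [0.02, 0.04, -0.8], [0, 0, 0]],
    [40, [0, 0, -0.6], [0, 0, 0]],
    [40, [0, 0, -0.3], [0, 0, 0]],
    [40, [0, 0, -0.1], [0, 0, 0]],
    [40, [0, 0, -0.04], [0, 0, 0]],
    [40, [0, 0, 0], [0, 0, 0]],
    [40, [0, 0, 0], [0, 0, 0]],
  ],
)

```text
time_s: 5.62
ee_pos: [509.7, -106.3, 44.7]
ee_rot: [179.9, 0.0, 96.0]
force: [0.3, 0.0, 0.6]
gripper_width: 50.8
gripper_force: 12.0
```

Call:
move_arm(
  motion=[
    [40, [0, 0, -0.04], [0, 0, 0]],
    [40, [0, 0, -0.03], [0, 0, 0]],
    [40, [0, 0, 0], [0, 0, 0]],
    [40, [0, 0, 0], [0, 0, 0]],
  ],
)

```text
time_s: 5.95
ee_pos: [509.4, -106.2, 42.7]
ee_rot: [179.9, 0.0, 96.0]
force: [-0.0, -0.9, 2.2]
gripper_width: 50.3
gripper_force: 12.0
```

Call:
move_arm(
  motion=[
    [54, [0, 0, 0], [0, 0, 0]],
    [60, [0, 0, 0], [0, 0, 0]],
    [66, [0, 0, 0], [0, 0, 0]],
    [66, [0, 0, 0], [0, 0, 0]],
    [66, [0, 0, 0.3], [0, 0, 0]],
    [66, [0, 0, 1], [0, 0, 0]],
    [66, [0, 0, 1], [0, 0, 0]],
    [66, [0, 0, 1], [0, 0, 0]],
    [66, [0, 0, 1], [0, 0, 0]],
    [66, [0, -0.8, 0.7], [0, 0, -0.9]],
    [66, [-0.08, -0.8, 0], [0, 0, -0.9]],
    [66, [-0.08, -0.8, 0], [0, 0, -0.9]],
    [66, [-0.08, -0.8, 0], [0, 0, -0.9]],
    [66, [-0.08, -0.8, 0], [0, 0, -0.9]],
    [66, [-0.08, -0.8, 0], [0, 0, -0.9]],
    [66, [-0.08, -0.8, 0], [0, 0, -0.9]],
    [66, [-0.08, -0.8, 0], [0, 0, -0.9]],
    [66, [-0.08, -0.8, 0], [0, 0, -0.9]],
    [66, [-0.08, -0.8, 0], [0, 0, -0.9]],
    [66, [0, 0, 0], [0, 0, 0]],
  ],
)

```text
time_s: 7.62
ee_pos: [490.8, -309.3, 167.6]
ee_rot: [179.9, 0.1, 59.8]
force: [-0.5, 0.3, 0.8]
gripper_width: 65.7
gripper_force: 0.0
```

Run:
```python
from h import *
t=grab_frame("top");s=grab_frame("scene");cv2.imwrite("pics/t2.png",t);cv2.imwrite("pics/s2.png",s)
A=cv2.resize(t[165:235,205:305],(500,350),interpolation=cv2.INTER_CUBIC);B=cv2.resize(s[150:220,235:315],(400,350),interpolation=cv2.INTER_CUBIC)[:, :300]
B=cv2.resize(s[150:220,235:315],(300,262),interpolation=cv2.INTER_CUBIC);B=cv2.copyMakeBorder(B,0,88,0,0,cv2.BORDER_CONSTANT)
cv2.imwrite("pics/f.png",np.hstack([A,B]))
```

```text
(no output)
```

View pics/f.png

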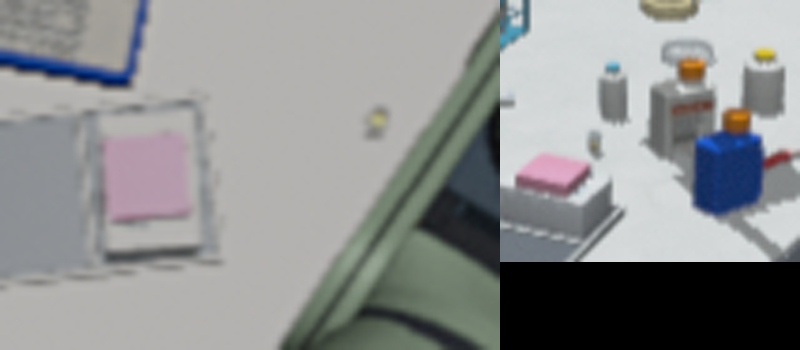

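The pad lies centred and square on the carton: pad about (103–190, 132–218) against carton top (100–197, 105–245). Now descending onto the wedge.

Call:
move_arm(
  motion=[
    [66, [0.02, 0.08, -1], [0, 0, 0]],
    [66, [0, 0, -1], [0, 0, 0]],
    [66, [0, 0, -1], [0, 0, 0]],
    [66, [0, 0, -1], [0, 0, 0]],
    [66, [0, 0, -1], [0, 0, 0]],
    [66, [0, 0, -0.6], [0, 0, 0]],
    [66, [0, 0, -0.3], [0, 0, 0]],
    [66, [0, 0, 0], [0, 0, 0]],
    [50, [0, 0, 0], [0, 0, 0]],
    [40, [0, 0, 0], [0, 0, 0]],
    [30, [0, 0, 0], [0, 0, 0]],
    [25, [0, 0, 0], [0, 0, 0]],
    [25, [0, 0, 0], [0, 0, 0]],
    [25, [0, 0, 0], [0, 0, 0]],
    [25, [0, 0, 0], [0, 0, 0]],
    [25, [0, 0, 0], [0, 0, 0]],
  ],
  grip_force=18,
)

```text
time_s: 9.05
ee_pos: [492.0, -304.5, 20.6]
ee_rot: [179.9, 0.0, 60.0]
force: [-0.3, 0.5, 6.8]
gripper_width: 37.4
gripper_force: 18.0
```

Call:
move_arm(
  motion=[
    [25, [0, 0, 0.3], [0, 0, 0]],
    [25, [0, 0, 0.9], [0, 0, 0]],
    [25, [0, 0, 1], [0, 0, 0]],
    [25, [0, 0, 1], [0, 0, 0]],
    [25, [0, 0.2, 0.8], [0, 0, 0.3]],
    [25, [-0.02, 0.8, 0], [0, 0, 0.6]],
    [25, [-0.02, 0.9, 0], [0, 0, 0.6]],
    [25, [-0.02, 0.95, 0], [0, 0, 0.6]],
    [25, [-0.02, 0.95, 0], [0, 0, 0.6]],
    [25, [-0.02, 0.95, 0], [0, 0, 0.6]],
    [25, [-0.02, 0.95, 0], [0, 0, 0.6]],
    [25, [-0.02, 0.95, 0], [0, 0, 0.6]],
    [25, [-0.02, 0.95, 0], [0, 0, 0.6]],
    [25, [-0.02, 0.95, 0], [0, 0, 0.6]],
    [25, [-0.02, 0.95, 0], [0, 0, 0.6]],
    [25, [-0.02, 0.95, 0], [0, 0, 0.6]],
    [25, [-0.02, 0.95, 0], [0, 0, 0.6]],
    [25, [-0.02, 0.95, 0], [0, 0, 0.6]],
    [25, [0, 0.95, 0], [0, 0, 0.6]],
    [25, [0, 0.9, 0], [0, 0, 0.7]],
  ],
)

```text
time_s: 10.72
ee_pos: [484.4, 52.1, 119.8]
ee_rot: [-180.0, -0.0, 97.8]
force: [0.5, 1.0, -0.7]
gripper_width: 37.3
gripper_force: 17.9
```

Call:
move_arm(
  motion=[
    [25, [0.05, 0.1, -0.9], [0, 0, 0]],
    [25, [0, 0, -1], [0, 0, 0]],
    [25, [0, 0, -1], [0, 0, 0]],
    [25, [0, 0, -0.5], [0, 0, 0]],
    [25, [0, 0, -0.2], [0, 0, 0]],
    [25, [0, 0, 0], [0, 0, 0]],
    [25, [0, 0, 0], [0, 0, 0]],
  ],
)

```text
time_s: 11.3
ee_pos: [486.7, 53.4, 30.2]
ee_rot: [180.0, 0.0, 97.6]
force: [0.7, 0.7, 0.2]
gripper_width: 37.4
gripper_force: 17.9
```

Run:
```python
from h import *
s=grab_frame("scene");cv2.imwrite("pics/s3.png",s)
cv2.imwrite("pics/g.png",cv2.resize(s[170:270,170:290],(720,600),interpolation=cv2.INTER_CUBIC))
print([ (proj("scene",(485.8,53.2,z))-[170,170])*6 for z in (6,74)])
```

```text
[array([345.14253003, 349.48439779]), array([343.18740104, 231.17445691])]
```

View pics/g.png

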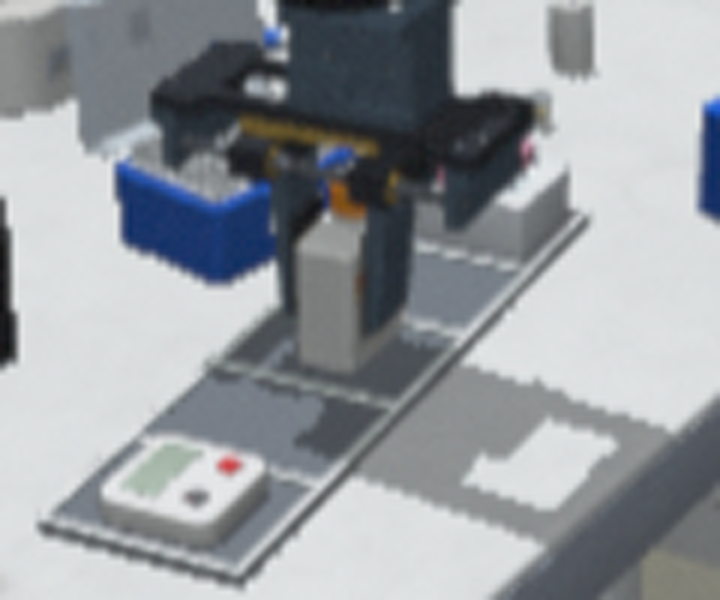

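The wedge hangs upright in the middle bay. Its base is at about (300–358, 350–372) in the crop, clear of the rib at (210,365)–(390,408). Setting it down.

Call:
move_arm(
  motion=[
    [25, [0, 0, -0.08], [0, 0, 0]],
    [25, [0, 0, -0.05], [0, 0, 0]],
    [25, [0, 0, -0.03], [0, 0, 0]],
    [25, [0, 0, 0], [0, 0, 0]],
    [25, [0, 0, 0], [0, 0, 0]],
  ],
)

```text
time_s: 11.77
ee_pos: [486.8, 53.4, 26.6]
ee_rot: [179.9, 0.0, 97.6]
force: [-0.9, -0.5, 5.4]
gripper_width: 37.7
gripper_force: 17.9
```

Call:
move_arm(
  motion=[
    [44, [0, 0, 0], [0, 0, 0]],
    [54, [0, 0, 0], [0, 0, 0]],
    [62, [0, 0, 0], [0, 0, 0]],
    [62, [0, 0, 0], [0, 0, 0]],
    [62, [0, 0, 0.5], [0, 0, 0]],
    [62, [0, 0, 1], [0, 0, 0]],
    [62, [0, 0, 1], [0, 0, 0]],
    [62, [0, 0, 1], [0, 0, 0]],
    [62, [0, 0, 1], [0, 0, 0]],
    [62, [0, 0, 0.8], [0, 0, 0]],
    [62, [0.23, -0.9, 0], [0, 0, -0.55]],
    [62, [0.23, -0.9, 0], [0, 0, -0.55]],
    [62, [0.23, -0.9, 0], [0, 0, -0.55]],
    [62, [0.23, -0.9, 0], [0, 0, -0.55]],
    [62, [0.23, -0.9, 0], [0, 0, -0.55]],
    [62, [0.23, -0.9, 0], [0, 0, -0.55]],
    [62, [0.23, -0.9, 0], [0, 0, -0.55]],
    [62, [0.23, -0.9, 0], [0, 0, -0.55]],
    [62, [0.23, -0.9, 0], [0, 0, -0.55]],
    [62, [0.23, -0.9, 0], [0, 0, -0.55]],
  ],
)

```text
time_s: 13.43
ee_pos: [543.7, -172.7, 157.9]
ee_rot: [-180.0, -0.0, 75.5]
force: [0.0, -0.1, 0.2]
gripper_width: 61.8
gripper_force: 0.0
```

Call:
move_arm(
  motion=[
    [62, [0.23, -0.9, 0], [0, 0, -0.55]],
    [62, [0.23, -0.9, 0], [0, 0, -0.55]],
    [62, [0.23, -0.9, 0], [0, 0, -0.55]],
    [62, [0.23, -0.9, 0], [0, 0, -0.55]],
    [62, [0.23, -0.9, 0], [0, 0, -0.55]],
    [62, [0.23, -0.9, 0], [0, 0, -0.55]],
    [62, [0.23, -0.9, 0], [0, 0, -0.55]],
    [62, [0, -0.1, 0], [0, 0, 0]],
    [62, [0, 0, 0], [0, 0, 0]],
  ],
)

```text
time_s: 14.18
ee_pos: [583.7, -332.6, 157.3]
ee_rot: [-179.9, -0.0, 60.2]
force: [-0.9, 0.3, 0.1]
gripper_width: 61.9
gripper_force: 0.0
```

Run:
```python
from h import *
t=grab_frame("top");s=grab_frame("scene");cv2.imwrite("pics/t4.png",t);cv2.imwrite("pics/s4.png",s)
A=cv2.resize(t[175:240,115:255],(560,260),interpolation=cv2.INTER_CUBIC);B=cv2.resize(s[150:280,180:320],(560,520)[:2],interpolation=cv2.INTER_CUBIC)[:340]
cv2.imwrite("pics/k.png",np.vstack([A,B]))
print("cap blob",[b for b in blobs(t,(8,120,120),(33,255,255),(165,190,205,225))],"expect cap",proj("top",(484.5,43.3,94)).round(1))
print("drop S", blobs(s,(80,60,90),(100,255,255),(255,160,275,175)))
```

```text
cap blob [(array([183.98, 203.63]), [181, 200, 8, 8, 51])] expect cap [183.  204.6]
drop S [(array([264.8, 167.4]), [264, 167, 3, 2, 5])]
```

View pics/k.png

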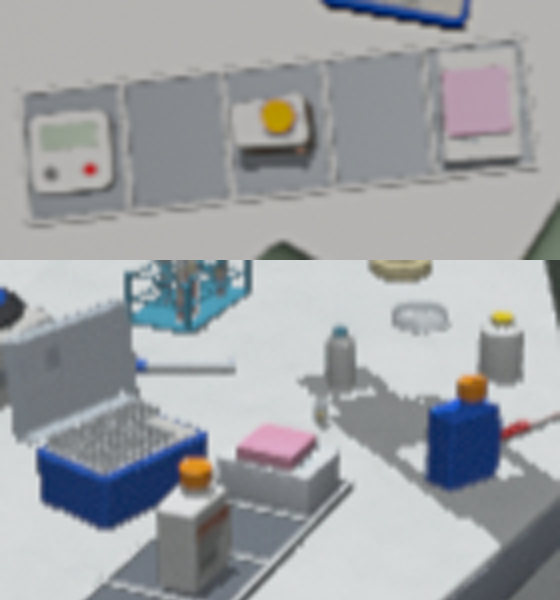

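The wedge stands well inside the middle bay, with its cap within 1 px of the expected place (278,116). Pad, carton and timer are unchanged. Down onto the dropper.

Call:
move_arm(
  motion=[
    [62, [0.1, -0.12, -1], [0, 0, 0]],
    [62, [0, 0, -1], [0, 0, 0]],
    [62, [0, 0, -1], [0, 0, 0]],
    [62, [0, 0, -1], [0, 0, 0]],
    [62, [0, 0, -1], [0, 0, 0]],
    [62, [0, 0, -0.6], [0, 0, 0]],
    [62, [0, 0, -0.28], [0, 0, 0]],
    [62, [0, 0, 0], [0, 0, 0]],
    [48, [0, 0, 0], [0, 0, 0]],
    [38, [0, 0, 0], [0, 0, 0]],
    [28, [0, 0, 0], [0, 0, 0]],
    [18, [0, 0, 0], [0, 0, 0]],
    [18, [0, 0, 0], [0, 0, 0]],
    [18, [0, 0, 0], [0, 0, 0]],
    [18, [0, 0, 0], [0, 0, 0]],
    [18, [0, 0, 0], [0, 0, 0]],
    [18, [0, 0, 0], [0, 0, 0]],
  ],
  grip_force=12,
)

```text
time_s: 15.7
ee_pos: [586.8, -334.8, 11.9]
ee_rot: [179.9, 0.0, 60.2]
force: [-1.2, 1.8, 5.0]
gripper_width: 27.2
gripper_force: 12.0
```

Call:
move_arm(
  motion=[
    [18, [0, 0, 0.3], [0, 0, 0]],
    [18, [0, 0, 0.9], [0, 0, 0]],
    [18, [0, 0, 1], [0, 0, 0]],
    [18, [0, 0, 1], [0, 0, 0]],
    [18, [0, 0.2, 0.8], [0, 0, 0.3]],
    [18, [-0.26, 0.8, 0], [0, 0, 0.65]],
    [18, [-0.26, 0.88, 0], [0, 0, 0.65]],
    [18, [-0.26, 0.88, 0], [0, 0, 0.65]],
    [18, [-0.26, 0.88, 0], [0, 0, 0.65]],
    [18, [-0.26, 0.88, 0], [0, 0, 0.65]],
    [18, [-0.26, 0.88, 0], [0, 0, 0.65]],
    [18, [-0.26, 0.88, 0], [0, 0, 0.65]],
    [18, [-0.26, 0.88, 0], [0, 0, 0.65]],
    [18, [-0.26, 0.88, 0], [0, 0, 0.65]],
    [18, [-0.26, 0.88, 0], [0, 0, 0.65]],
    [18, [-0.26, 0.88, 0], [0, 0, 0.65]],
    [18, [-0.26, 0.88, 0], [0, 0, 0.65]],
    [18, [-0.26, 0.88, 0], [0, 0, 0.65]],
    [18, [-0.24, 0.79, 0], [0, 0, 0.6]],
    [18, [0, 0, 0], [0, 0, 0]],
  ],
)

```text
time_s: 17.37
ee_pos: [494.3, -23.2, 111.2]
ee_rot: [-179.9, -0.1, 97.8]
force: [-0.1, -0.7, -0.1]
gripper_width: 27.2
gripper_force: 12.0
```

Call:
move_arm(
  motion=[
    [18, [0.08, -0.1, -0.9], [0, 0, 0]],
    [18, [0, 0, -1], [0, 0, 0]],
    [18, [0, 0, -1], [0, 0, 0]],
    [18, [0, 0, -0.5], [0, 0, 0]],
    [18, [0, 0, -0.2], [0, 0, 0]],
    [18, [0, 0, -0.05], [0, 0, 0]],
    [18, [0, 0, 0], [0, 0, 0]],
    [18, [0, 0, 0], [0, 0, 0]],
  ],
)

```text
time_s: 18.03
ee_pos: [499.0, -28.6, 20.9]
ee_rot: [179.9, 0.0, 97.6]
force: [0.2, 0.6, -0.0]
gripper_width: 27.2
gripper_force: 12.0
```

Run:
```python
from h import *
s=grab_frame("scene");cv2.imwrite("pics/s5.png",s)
cv2.imwrite("pics/l.png",cv2.resize(s[160:250,190:290],(666,600),interpolation=cv2.INTER_CUBIC))
print((proj("scene",(496.4,-26,6))-[190,160])*6.66)
```

```text
[326.17351215 380.89099538]
```

View pics/l.png

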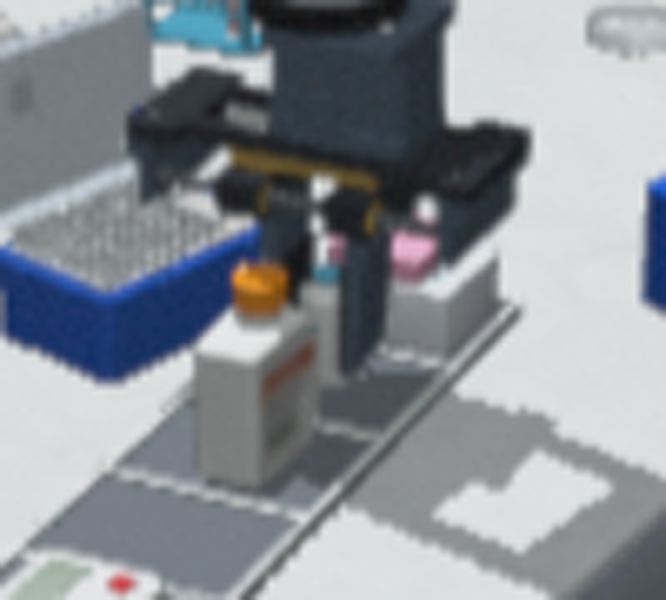

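The dropper hangs upright at about (325,378), on the bay centre expected at (326,381). Setting it down.

Call:
move_arm(
  motion=[
    [18, [-0.07, 0.07, -0.04], [0, 0, 0]],
    [18, [0, 0, -0.04], [0, 0, 0]],
    [18, [0, 0, -0.04], [0, 0, 0]],
    [18, [0, 0, 0], [0, 0, 0]],
    [18, [0, 0, 0], [0, 0, 0]],
  ],
)

```text
time_s: 18.5
ee_pos: [496.4, -26.5, 17.8]
ee_rot: [180.0, 0.0, 97.6]
force: [-1.7, 0.2, 5.8]
gripper_width: 27.3
gripper_force: 12.0
```

Call:
move_arm(
  motion=[
    [32, [0, 0, 0], [0, 0, 0]],
    [40, [0, 0, 0], [0, 0, 0]],
    [56, [0, 0, 0], [0, 0, 0]],
    [60, [0, 0, 0], [0, 0, 0]],
    [60, [0, 0, 0.4], [0, 0, 0]],
    [60, [0, 0, 1], [0, 0, 0]],
    [60, [0, 0, 1], [0, 0, 0]],
    [60, [0, 0, 1], [0, 0, 0]],
    [75, [0, 0, 1], [0, 0, 0]],
    [75, [0, 0, 1], [0, 0, 0]],
    [75, [-0.06, -0.9, 0], [0, 0, -0.6]],
    [75, [-0.06, -0.92, 0], [0, 0, -0.6]],
    [75, [-0.06, -0.92, 0], [0, 0, -0.6]],
    [75, [-0.06, -0.92, 0], [0, 0, -0.6]],
    [75, [-0.06, -0.92, 0], [0, 0, -0.6]],
    [75, [-0.06, -0.92, 0], [0, 0, -0.6]],
    [75, [-0.06, -0.92, 0], [0, 0, -0.6]],
    [75, [-0.06, -0.92, 0], [0, 0, -0.6]],
    [75, [-0.06, -0.92, 0], [0, 0, -0.6]],
    [75, [-0.06, -0.92, 0], [0, 0, -0.6]],
  ],
)

```text
time_s: 20.17
ee_pos: [481.0, -257.2, 152.7]
ee_rot: [180.0, 0.0, 73.5]
force: [1.2, 0.2, -0.1]
gripper_width: 74.6
gripper_force: 0.0
```

Call:
move_arm(
  motion=[
    [75, [-0.06, -0.92, 0], [0, 0, -0.6]],
    [75, [-0.06, -0.92, 0], [0, 0, -0.6]],
    [75, [-0.06, -0.92, 0], [0, 0, -0.6]],
    [75, [-0.06, -0.92, 0], [0, 0, -0.6]],
    [75, [-0.06, -0.92, 0], [0, 0, -0.6]],
    [75, [-0.06, -0.92, 0], [0, 0, -0.6]],
    [75, [-0.06, -0.92, 0], [0, 0, -0.6]],
    [75, [-0.06, -0.92, 0], [0, 0, -0.6]],
    [75, [0, 0, 0], [0, 0, 0]],
    [75, [0, 0, 0], [0, 0, 0]],
  ],
)

```text
time_s: 21.0
ee_pos: [468.9, -440.8, 152.1]
ee_rot: [-180.0, -0.0, 54.4]
force: [0.9, 0.9, -0.6]
gripper_width: 75.0
gripper_force: 0.0
```

Run:
```python
from h import *
t=grab_frame("top");s=grab_frame("scene");cv2.imwrite("pics/t6.png",t);cv2.imwrite("pics/s6.png",s)
A=cv2.resize(t[175:240,115:255],(560,260),interpolation=cv2.INTER_CUBIC);B=cv2.resize(s[150:280,180:320],(560,520)[:2],interpolation=cv2.INTER_CUBIC)[:340]
cv2.imwrite("pics/m.png",np.vstack([A,B]))
print("round S",blobs(s,(23,100,120),(33,255,255),(298,158,315,170)),"drop top",blobs(t,(80,60,90),(100,255,255),(195,190,225,220)),proj("top",(496.4,-26,62)))
```

```text
round S [(array([305.17, 164.08]), [303, 163, 5, 3, 12])] drop top [(array([208.24, 202.76]), [206, 201, 5, 5, 17])] [207.64079153 202.55500861]
```

View pics/m.png

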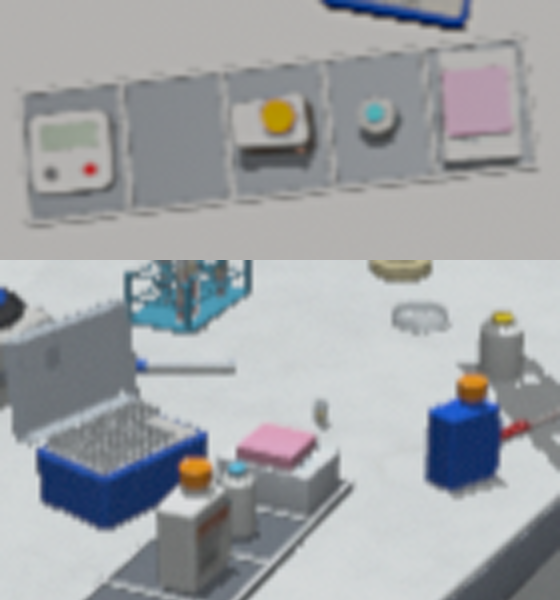

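The dropper stands centred in its bay, with its cap at (376,113) in the crop and within 1 px of the expected place. Now the round bottle.

Call:
move_arm(
  motion=[
    [75, [0, 0, -1], [0, 0, 0]],
    [75, [0, 0, -1], [0, 0, 0]],
    [75, [0, 0, -1], [0, 0, 0]],
    [75, [0, 0, -1], [0, 0, 0]],
    [75, [0, 0, -1], [0, 0, 0]],
    [75, [0, 0, -0.4], [0, 0, 0]],
    [75, [0, 0, -0.2], [0, 0, 0]],
    [75, [0, 0, 0], [0, 0, 0]],
    [62, [0, 0, 0], [0, 0, 0]],
    [52, [0, 0, 0], [0, 0, 0]],
    [42, [0, 0, 0], [0, 0, 0]],
    [32, [0, 0, 0], [0, 0, 0]],
    [30, [0, 0, 0], [0, 0, 0]],
    [30, [0, 0, 0], [0, 0, 0]],
    [30, [0, 0, 0], [0, 0, 0]],
    [30, [0, 0, 0], [0, 0, 0]],
    [30, [0, 0, 0], [0, 0, 0]],
  ],
  grip_force=15,
)

```text
time_s: 22.52
ee_pos: [469.5, -440.4, 12.7]
ee_rot: [179.9, 0.0, 54.4]
force: [-1.3, 0.6, 5.5]
gripper_width: 41.1
gripper_force: 15.0
```

Call:
move_arm(
  motion=[
    [30, [0, 0, 0.3], [0, 0, 0]],
    [30, [0, 0, 0.9], [0, 0, 0]],
    [30, [0, 0, 1], [0, 0, 0]],
    [30, [0, 0, 1], [0, 0, 0]],
    [30, [0, 0, 1], [0, 0, 0]],
    [30, [0, 0, 1], [0, 0, 0]],
    [30, [0, 0.5, 0.8], [0, 0, 0.45]],
    [30, [0, 0.9, 0], [0, 0, 0.45]],
    [30, [0, 0.9, 0], [0, 0, 0.45]],
    [30, [0, 0.9, 0], [0, 0, 0.45]],
    [30, [0, 0.9, 0], [0, 0, 0.45]],
    [30, [0, 0.9, 0], [0, 0, 0.45]],
    [30, [0, 0.9, 0], [0, 0, 0.45]],
    [30, [0, 0.9, 0], [0, 0, 0.45]],
    [30, [0, 0.9, 0], [0, 0, 0.45]],
    [30, [0, 0.9, 0], [0, 0, 0.45]],
    [30, [0, 0.9, 0], [0, 0, 0.45]],
    [30, [0, 0.9, 0], [0, 0, 0.45]],
    [30, [0, 0.9, 0], [0, 0, 0.45]],
    [30, [0, 0.9, 0], [0, 0, 0.45]],
  ],
)

```text
time_s: 24.18
ee_pos: [468.7, -133.9, 161.9]
ee_rot: [-180.0, -0.0, 79.7]
force: [0.8, -0.3, -0.2]
gripper_width: 40.9
gripper_force: 15.0
```

Call:
move_arm(
  motion=[
    [30, [0, 0.9, 0], [0, 0, 0.45]],
    [30, [0, 0.9, 0], [0, 0, 0.45]],
    [30, [0, 0.9, 0], [0, 0, 0.45]],
    [30, [0, 0.9, 0], [0, 0, 0.45]],
    [30, [0, 0.9, 0], [0, 0, 0.45]],
    [30, [0, 0.9, 0], [0, 0, 0.45]],
    [30, [0, 0.9, 0], [0, 0, 0.45]],
    [30, [0, 0.9, 0], [0, 0, 0.45]],
    [30, [0, 0.9, 0], [0, 0, 0.45]],
    [30, [0, 0.9, 0], [0, 0, 0.45]],
    [30, [0, 0.9, 0], [0, 0, 0.3]],
    [30, [0, 0.8, 0], [0, 0, 0]],
    [30, [0, 0, 0], [0, 0, 0]],
    [30, [0, 0, 0], [0, 0, 0]],
  ],
)

```text
time_s: 25.35
ee_pos: [468.8, 132.8, 161.8]
ee_rot: [-180.0, 0.0, 99.0]
force: [0.1, 0.5, -1.2]
gripper_width: 40.8
gripper_force: 15.0
```

Call:
move_arm(
  motion=[
    [30, [0.25, 0, -0.9], [0, 0, -0.3]],
    [30, [0, 0, -1], [0, 0, 0]],
    [30, [0, 0, -1], [0, 0, 0]],
    [30, [0, 0, -1], [0, 0, 0]],
    [30, [0, 0, -1], [0, 0, 0]],
    [30, [0, 0, -0.5], [0, 0, 0]],
    [30, [0, 0, -0.15], [0, 0, 0]],
    [30, [0, 0, 0], [0, 0, 0]],
    [30, [0, 0, 0], [0, 0, 0]],
  ],
)

```text
time_s: 26.1
ee_pos: [476.1, 131.9, 23.8]
ee_rot: [179.9, 0.0, 97.6]
force: [0.2, 1.5, -0.3]
gripper_width: 40.8
gripper_force: 15.0
```

Call:
move_arm(
  motion=[
    [30, [-0.03, 0, -0.08], [0, 0, 0]],
    [30, [0, 0, -0.06], [0, 0, 0]],
    [30, [0, 0, -0.06], [0, 0, 0]],
    [30, [0, 0, 0], [0, 0, 0]],
    [30, [0, 0, 0], [0, 0, 0]],
  ],
)

```text
time_s: 26.52
ee_pos: [475.2, 132.5, 18.7]
ee_rot: [179.9, 0.0, 97.6]
force: [0.4, -0.5, 1.7]
gripper_width: 41.2
gripper_force: 15.0
```

Call:
move_arm(
  motion=[
    [48, [0, 0, 0], [0, 0, 0]],
    [58, [0, 0, 0], [0, 0, 0]],
    [70, [0, 0, 0], [0, 0, 0]],
    [70, [0, 0, 0], [0, 0, 0]],
    [70, [0, 0, 0.4], [0, 0, 0]],
    [70, [0, 0, 1], [0, 0, 0]],
    [70, [0, 0, 1], [0, 0, 0]],
    [70, [0, 0, 1], [0, 0, 0]],
    [70, [0, 0, 1], [0, 0, 0]],
    [70, [0, 0, 1], [0, 0, 0]],
    [70, [0, 0, 1], [0, 0, 0]],
    [70, [0, -0.9, 0], [0, 0, -0.4]],
    [70, [0, -0.9, 0], [0, 0, -0.4]],
    [70, [0, -0.9, 0], [0, 0, -0.4]],
    [70, [0, -0.9, 0], [0, 0, -0.4]],
    [70, [0, -0.9, 0], [0, 0, -0.4]],
    [70, [0, -0.9, 0], [0, 0, -0.4]],
    [70, [0, -0.9, 0], [0, 0, -0.4]],
    [70, [0, -0.9, 0], [0, 0, -0.4]],
    [70, [0, -0.9, 0], [0, 0, -0.4]],
  ],
)

```text
time_s: 28.18
ee_pos: [474.4, -71.1, 178.2]
ee_rot: [-180.0, -0.0, 83.2]
force: [0.8, -0.6, -0.4]
gripper_width: 70.4
gripper_force: 0.0
```

Call:
move_arm(
  motion=[
    [70, [0, -0.9, 0], [0, 0, -0.4]],
    [70, [0, -0.9, 0], [0, 0, -0.4]],
    [70, [0, -0.9, 0], [0, 0, -0.4]],
    [70, [0, -0.9, 0], [0, 0, -0.4]],
    [70, [0, -0.9, 0], [0, 0, -0.4]],
    [70, [0, -0.9, 0], [0, 0, -0.4]],
    [70, [0, -0.9, 0], [0, 0, -0.4]],
    [70, [0, -0.9, 0], [0, 0, -0.4]],
    [70, [0, -0.9, 0], [0, 0, -0.4]],
    [70, [0, -0.9, 0], [0, 0, -0.4]],
    [70, [0, -0.9, 0], [0, 0, -0.4]],
    [70, [0, -0.9, 0], [0, 0, -0.4]],
    [70, [0, -0.9, 0], [0, 0, -0.4]],
    [70, [0, 0, 0], [0, 0, 0]],
    [70, [0, 0, 0], [0, 0, 0]],
    [70, [0, 0, 0], [0, 0, 0]],
  ],
)

```text
time_s: 29.52
ee_pos: [474.5, -362.0, 177.9]
ee_rot: [-179.9, -0.0, 62.4]
force: [-0.1, 0.5, 0.6]
gripper_width: 70.0
gripper_force: 0.0
```

Run:
```python
from h import *
t=grab_frame("top");s=grab_frame("scene");cv2.imwrite("pics/t7.png",t);cv2.imwrite("pics/s7.png",s)
A=cv2.resize(t[175:240,115:255],(560,260),interpolation=cv2.INTER_CUBIC);B=cv2.resize(s[150:280,180:320],(560,520)[:2],interpolation=cv2.INTER_CUBIC)[:430]
cv2.imwrite("pics/n.png",np.vstack([A,B[100:430]]))
print("round",blobs(t,(23,100,120),(33,255,255),(145,190,175,225)),proj("top",(475.1,132.5,68)),"wedge",blobs(t,(8,120,120),(33,255,255),(176,190,205,225)))
```

```text
round [(array([154.97, 208.92]), [152, 206, 7, 7, 36])] [154.41012979 208.1634491 ] wedge [(array([183.98, 203.63]), [181, 200, 8, 8, 51])]
```

View pics/n.png

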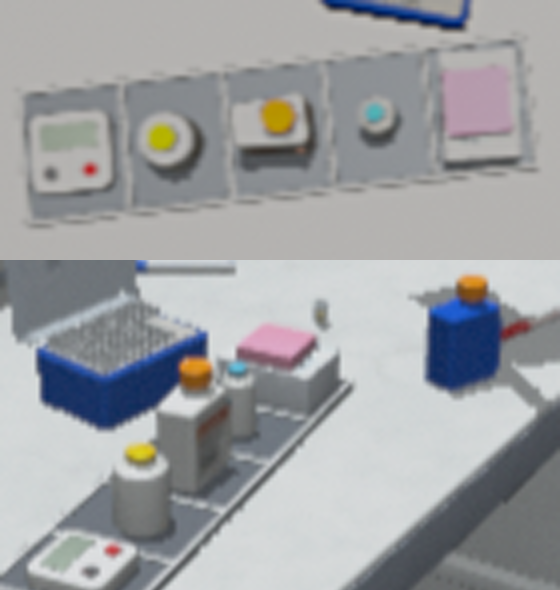

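All three bottles stand upright and centred: round at (162,138), wedge at (278,116), dropper at (376,113). The pad sits square on the carton, and nothing else was disturbed. Handing in.

```bash
python3 -c "
from workcell import *
print(job_done())"
```

```text
the job is handed in; nothing more can be done
None
```

The job is handed in, with no verdict returned: in the last pictures the dropper, wedge and round bottle stand upright and centred in their bays, the pad lies square on the carton, and the carton and timer look unmoved.

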